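# Press the cap onto a sample bottle

## Robot

A 7-joint arm with a two-finger parallel gripper is mounted at the origin on the work surface. World frame = base frame: x ahead of the robot, y to its left, z up, the work surface at z = 0. Lengths are in m, angles in degrees, forces in N, time in s.
With the tool pointing down it reaches from about 0.425 to 0.825 m from the base axis. Payload 3.6 kg.
Tool frame: the origin (TCP) lies midway between the tips of the shut fingers; the grasp point (between the pads) lies r.tcp_to_grasp behind it (r.tcp_to_grasp is the distance from the TCP to the grasp point, in m); z points along the fingers, y is the line along which they close (so a half turn about z gives the same grasp; the last joint's range is limited). The gripper opens to 85 mm and grips with 20 to 120 N. Pads are 22 mm wide; open, the fingers measure 114 mm over their backs; the gripper's body (76 mm by 85 mm) begins 54 mm behind the grasp point. The pads swing forward as they close: fully open they stand 13 mm farther back than shut.
Start: joints at [-68.955, 35.231, -0.722, 81.555, 0.464, 63.22, -2.315], TCP at [0.249, 0.6, 0.231] pointing down, gripper open.
Joint ranges: [-178.69, 178.69], [-17.37, 117.87], [-77.05, 75.6], [15.02, 138.74], [-78.02, 258.01], [0.78, 113.62], [-162.83, 162.83]. Speed limits (degrees/s): [159.86, 159.86, 180, 180, 180, 180, 180].

## Interface

Orientations are given as a 3x3 rotation matrix whose columns are the frame's x, y, z axes.
In Python, from plant import r gives the robot as it stands. Calls block until the motion is done:
- r.move_ptp(position, orientation): joint-space move of the TCP to a pose.
- r.move_linear(position, attitude=None, max_speed=0.15, until_force=None): straight line of the TCP; attitude=None keeps the orientation; max_speed is the mean speed in m/s. With until_force (N) it stops when the force on the tool has changed by that much, and returns True; else False.
- r.move_j(angles): joint-space move.
- r.set_gripper(opening): opening from 0.0 (shut) to 1.0 (fully open); the grip force is fixed at half the most; returns when the fingers have stopped.
- r.sleep(seconds).
- r.ik(position, orientation): joint angles nearest the present ones, or None.
- r.state(): the state.
- r.camera(name): name is "scene" or "top" or "wrist"; returns the picture (384x512x3 uint8, red, green, blue); there is no depth.
- r.camera_info(name): a dict with "K" (3x3 intrinsics, pixels), "camera_from_world" (4x4, takes a point from world to camera coordinates). Camera axes: x right, y up, looking along -z (the intrinsics and any distortion apply to the point x, -y, -z); pixel columns grow to the right and rows downward; lengths in m; the calibration is good to about 2 mm. A picture is of the moment at which its call begins: read the wrist's pose just before it. camera_info takes no time and is no camera call; for the wrist camera it gives the pose at the moment of the call.
A pose or a line that the arm cannot do raises r.IKError and nothing moves.
- r.close_job(): hands the job in; it is judged then, once.
The state is a dict: "clock": time; "joint_positions": joint angles; "qvel": joint speeds; "joint_efforts": joint torques, N m; "tool_pos": TCP position; "eef_rot": TCP orientation; "wrist_force": force on the tool from outside, world axes, zero at the start; "moment": the same for the moment, N m; "gripper_width": opening from 0.0 (shut) to 1.0 (fully open); "finger_force": force on a finger pad.
Only numpy, scipy, OpenCV 4.12 (cv2) and the standard library are available. Lean on these libraries where they do the work, as an engineer would, in place of code of your own. Each camera call takes 0.05 s, during which the arm holds its last target. There are 200 camera calls.

## Task

An amber bottle with its cap only started on its neck stands at the front of the bench capping press's base plate. Slide it back, upright, until it sits home in the V locator under the press head, then flip the hook catch fully back to free the locked shaft, and only then pull the lever down to its stop so that the cap is pressed fully home. Finish while still holding the lever down with the gripper (it springs back up if let go), and leave the other things on the bench standing where they are.

Things in the scene. Friction and masses are not known exactly. Their poses are not given: they have to be found in the camera images.
- nest (a point): Point on the top of the press's base plate (20 mm above the bench) straight below the ram, where the bottle's axis belongs. x points from the press's front (robot side) to its back, y to the left seen from the front, z up; press offsets below use these axes. Behind it two aluminium blocks, 26 mm high, form a 90 degree V open to the front, mouth 75 mm: a bottle against both blocks has its axis here
- plate_front (a point): Middle of the upper front edge of the press's pale cast base plate, 270 x 180 x 20 mm, which is fixed to the bench. Seen from the nest the plate runs from x = -150 to +120 mm; a column 66 mm wide stands on it from x = +45 to +115 and carries a head 66 mm wide, x from -37 mm back to the column, 142 to 230 mm above the plate
- chuck (a point): Centre of the lower rim of the steel cap chuck (38 mm outside, 30 mm inside diameter) that hangs from the ram under the head: at rest 101 mm above the plate, 9 mm above the cap of a standing bottle. It goes straight down 21 mm per rad of lever; the sprung rubber pad 6 mm inside it meets the cap at about 0.72 rad and presses with 8 to 17 N
- bottle_mid (a point): The amber glass bottle to be capped: 33 mm diameter, straight-sided up to 60 mm, neck above, 92 mm tall over its raised white cap, about 90 g. The point lies on its axis 45 mm above its underside; z up along the axis. It starts standing on the base plate, 60 to 95 mm in front of the nest. Pushed higher than about 20 mm above the plate it may tip
- cap (a joint): How far the white press-on cap (22 mm diameter, 20 mm high) is down on the bottle's neck, m: 0 = only started, 4 mm gap over the shoulder; 0.004 = fully home. It takes about 6 N
- catch (a joint): Angle of the hook catch, rad: 0 = hooked in front of the lug on the locking disc at the left (+y) end of the lever's shaft, so that the lever cannot move; 1.4 = flipped fully back. It turns about press y at catch_hinge, the thumb tab going back and down as the hook rises. Stays where it is left; about 1.5 N at the tab
- catch_tab (a point): Middle of the upper end of the catch's thumb tab, a steel plate 26 mm wide (press y) and 5 mm thick, ending 58 mm from the hinge; with the catch on it stands up, leaning 0.15 rad to the front. Push it from the front to the back. The head's flat side is 25 mm to the right of the tab's near edge, the head's top 47 mm below its end
- catch_hinge (a point): Axis of the catch, level with the middle of the tab's width; the pivot boss has 10 mm radius
- lever (a joint): Angle of the press lever, rad: 0 = up (rest), 1.05 = down at its stop. The catch on, it has about 0.05 rad of play. A spring lifts it: about 3 N at the knob at the top, 7 N at the stop with a bottle under the ram
- lever_hinge (a point): Axis of the lever (along press y) in the plane in which the lever swings, 185 mm above the base plate, 89 mm to the right of the ram. At rest the lever points to the front and 35 degrees up, at its stop 25 degrees down
- knob (a point): Black ball knob, 34 mm diameter, at the lever's free end, 170 mm from lever_hinge; the point is the ball's centre. A steel rod of 12 mm diameter joins it from the hinge
- done1: Finished capped amber bottle, 33 mm diameter, 88 mm tall, beside the press; origin under its base. Leave alone
- done2: Another finished capped bottle, alike. Leave alone
- done3: Another finished capped bottle, alike. Leave alone
- vial: Small clear vial with a red cap, 22 mm diameter, 42 mm tall, origin under its base. Leave alone
- stick_pot: Round wooden pot of wooden picks, 60 mm diameter, 71 mm tall, origin under its base. Leave alone
- jug: Stainless steel jug, 106 mm diameter, 122 mm tall, with a handle, origin under its base. Leave alone
- wash_bottle: White wash bottle, 64 mm diameter, 144 mm tall and a bent spout up to 208 mm, origin under its base. Leave alone
Not all that is in view belongs to the job. Leave any blue or purple look-alike of the part that bears bottle_mid alone.

How it is judged (in metres and radians):
On the way, in this order (a step that is already met when the one before it is completed fails the run):
1. the bottle stands home in the locator, the catch still on and the lever up (horizontal distance between bottle_mid and nest below 0.005 m and angle between bottle_mid's own z axis and vertical below 0.08 rad and value of joint catch below 0.5 rad and value of joint lever below 0.15 rad), for 0.2 s.
2. the catch is flipped back, the lever still up (value of joint catch above 1 rad and value of joint lever below 0.15 rad), for 0.1 s.
3. the lever is pulled down and the cap is home (value of joint lever above 0.95 rad and value of joint cap above 0.003 m), for 0.2 s.
At the end, for the whole second after the job is handed in: The gripper's fingers hold the knob (over 1 N) and keep the lever within 0.1 rad of its stop; the cap is down at least 3 of its 4 mm; the catch is flipped back beyond 0.9 rad; the bottle stands upright (within 0.08 rad) with its axis within 6 mm of the nest (all of step 3 and value of joint catch above 0.9 rad and horizontal distance between bottle_mid and nest below 0.006 m and angle between bottle_mid's own z axis and vertical below 0.08 rad and contact force between the fingers and lever above 1 N); the arm keeps its last pose, push and grip.
It fails at once if the bottle is tipped over (angle between bottle_mid's own z axis and vertical above 0.6 rad).
It fails at once if another thing on the bench is shifted by more than 40 mm or knocked over (distance of any of done1, done2, done3, vial, stick_pot, jug, wash_bottle from where it was at the start of the episode above 0.04 m or angle between any of done1, done2, done3, vial's own z axis and vertical above 0.6 rad).
It fails at once if the lever is forced past the catch (value of joint lever above 0.25 rad and value of joint catch below 0.5 rad).
It also fails if it takes over 72 s, if anything falls off the work surface, if the arm or the gripper's body presses on something with over 40 N, if the wrist force passes 120 N, or if a joint passes its speed limit or range.

## Working session

There is one attempt and no reset: what is moved stays moved. The work goes in short steps, each a Python script; the robot and the scene stay as the last script left them, time stands still between calls to the robot, and variables do not carry over. Pictures are saved under pics/ and viewed, at most 10 in all, crops included, and the job is handed in when it is done.

```bash
mkdir -p pics; ls; python3 - <<'E'
from plant import r
import cv2,numpy as np
for n in("scene","top"):
    im=r.camera(n);cv2.imwrite(f"pics/{n}0.png",cv2.resize(im[:,:,::-1],(800,600),interpolation=cv2.INTER_CUBIC))
    cv2.imwrite(f"raw_{n}.png",im[:,:,::-1])
    i=r.camera_info(n);print(n,{k:np.round(v,4).tolist() if not isinstance(v,str) else v for k,v in i.items()})
s=r.state();print(s["tool_pos"],s["clock"],r.tcp_to_grasp)
E
```

```text
pics
scene {'K': [[402.6602, 0.0, 251.238], [0.0, 402.6602, 194.9301], [0.0, 0.0, 1.0]], 'camera_from_world': [[0.9805, -0.1955, -0.0202, -0.566], [0.1353, 0.5972, 0.7906, -0.2], [-0.1425, -0.7779, 0.612, -1.1326], [0.0, 0.0, 0.0, 1.0]]}
top {'K': [[456.2468, 0.0, 259.0191], [0.0, 456.2468, 197.1744], [0.0, 0.0, 1.0]], 'camera_from_world': [[-0.0281, -0.9995, -0.0128, 0.0078], [0.9942, -0.0292, 0.1036, -0.6071], [-0.104, -0.0098, 0.9945, -1.4887], [0.0, 0.0, 0.0, 1.0]]}
[0.24912935 0.59961105 0.23023837] 0.1 0.0187
```

View pics/scene0.png

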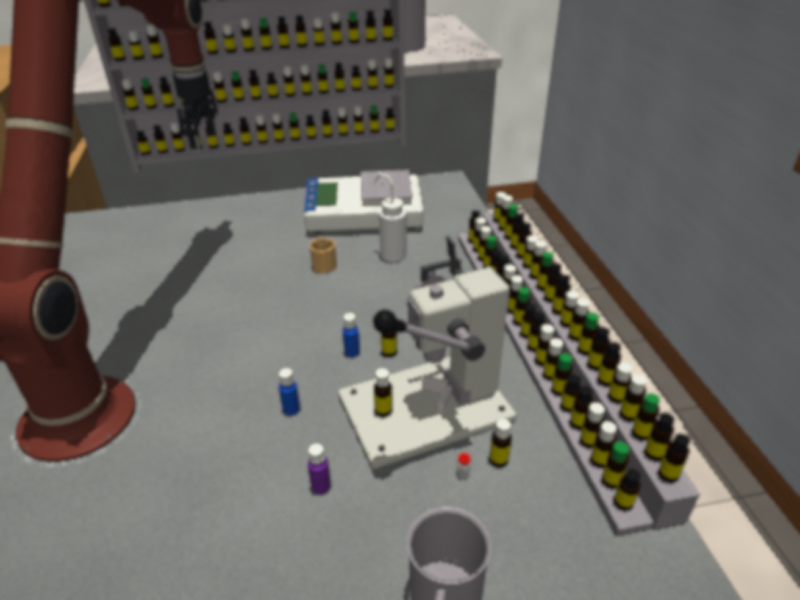

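View pics/top0.png

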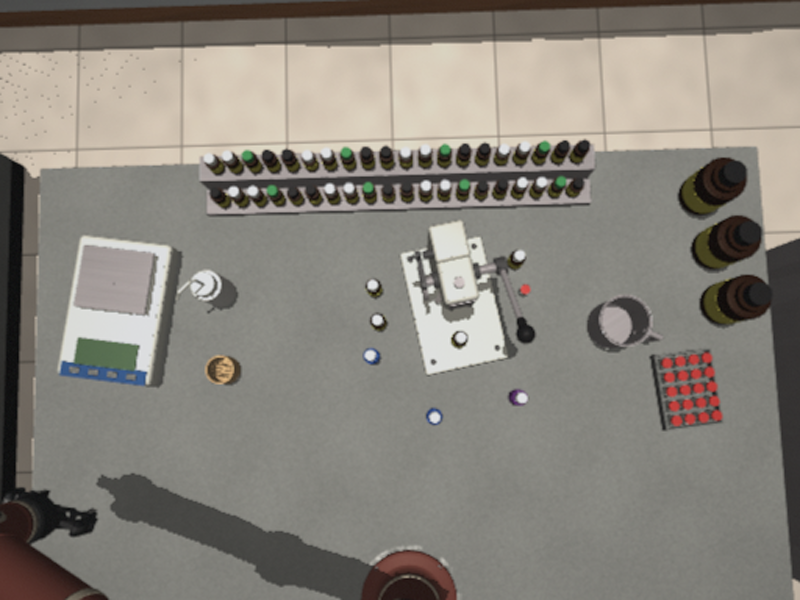

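The scene shows the press rotated about 12°, with the amber bottle at (382,392) in the scene image and (460,339) in top. The plate's front corners in top are near (428,374) and (510,358), and the knob is at (526,332). The catch is at the head's left. Next I'll measure these with masks.

```bash
cat > h.py <<'E'
from plant import r
import cv2,numpy as np
def ray(n,uv,info=None):
    i=info or r.camera_info(n);K=np.array(i["K"]);T=np.array(i["camera_from_world"]);R=T[:3,:3]
    d=np.linalg.solve(K,[uv[0],uv[1],1.]);d=R.T@(d*[1,-1,-1]);return -R.T@T[:3,3],d/np.linalg.norm(d)
def onz(n,uv,z,info=None):
    o,d=ray(n,uv,info);return o+d*(z-o[2])/d[2]
def tri(rays):
    A=sum(np.eye(3)-np.outer(d,d) for o,d in rays);b=sum((np.eye(3)-np.outer(d,d))@o for o,d in rays)
    p=np.linalg.solve(A,b);return p,[np.linalg.norm((np.eye(3)-np.outer(d,d))@(p-o)) for o,d in rays]
def proj(n,p,info=None):
    i=info or r.camera_info(n);c=np.array(i["camera_from_world"])@np.append(p,1);q=np.array(i["K"])@(c[:3]*[1,-1,-1]);return q[:2]/q[2]
E
python3 - <<'E'
from h import *
t=cv2.imread("raw_top.png");s=cv2.imread("raw_scene.png")
hv=cv2.cvtColor(t,cv2.COLOR_BGR2HSV);print("plate px",hv[225,275],t[225,275],t[150,270], t[215,250])
m=((t.min(2)>150)).astype(np.uint8);m[:, :245]=0;m[:,345:]=0;m[:135]=0;m[245:]=0
cs,_=cv2.findContours(m,0,1)
for c in cs:
    a=cv2.contourArea(c)
    if a>20: print(a,cv2.boundingRect(c),cv2.approxPolyDP(c,2.5,True)[:,0].tolist())
# knob: dark blobs
for im,n,box in((t,"top",(310,190,360,230)),(s,"scene",(225,185,275,225))):
    x0,y0,x1,y1=box;k=(im[y0:y1,x0:x1].max(2)<45).astype(np.uint8)
    cs,_=cv2.findContours(k,0,1)
    for c in cs:
        if cv2.contourArea(c)>15:
            (x,y),rad=cv2.minEnclosingCircle(c);print(n,"knob",x+x0,y+y0,rad,cv2.contourArea(c))
cv2.imwrite("pics/crop1.png",np.hstack([cv2.resize(t[135:250,245:350],(400,438),interpolation=2),cv2.resize(s[145:305,210:340],(400,492),interpolation=2)[:438]]))
E
```

```text
plate px [ 60   1 223] [222 223 222] [128 134 134] [132 138 139]
31.5 (269, 164, 7, 12) [[269, 164], [274, 175], [274, 167]]
29.5 (329, 160, 8, 7) [[331, 160], [329, 163], [333, 166], [336, 162]]
3363.0 (256, 141, 68, 99) [[294, 141], [275, 145], [282, 167], [285, 192], [305, 191], [300, 204], [285, 205], [277, 192], [273, 201], [269, 185], [263, 181], [268, 179], [266, 167], [260, 166], [264, 161], [256, 163], [273, 239], [323, 228], [316, 190], [313, 185], [304, 185], [313, 176], [304, 179], [301, 172], [302, 167], [311, 168], [306, 151], [298, 153]]
top knob 335.0 211.0 8.062357902526855 101.5
scene knob 249.0 206.5 9.65670394897461 181.0
```

View pics/crop1.png

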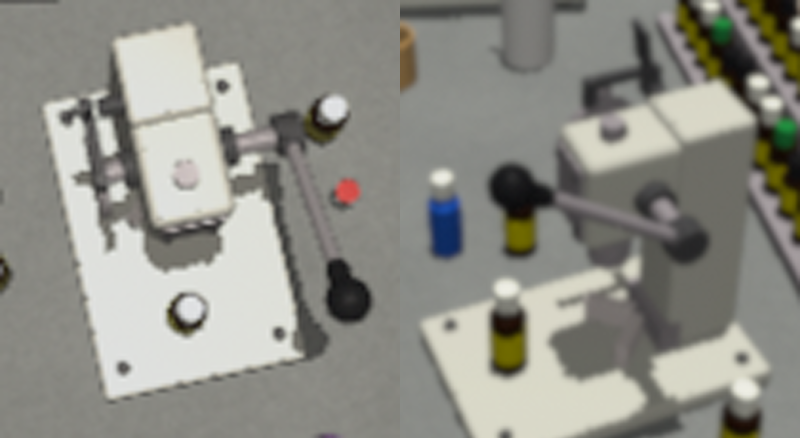

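The crops show the plate corners, the bottle cap at top crop (190,306) and the knob at (348,299) top and (112,187) scene. The catch tab is near (85,103) top and (240,25) scene. Now I'll triangulate.

```bash
python3 - <<'E'
from h import *
FL=onz("top",(273,239.5),.02);FR=onz("top",(323.3,228.5),.02);BL=onz("top",(256.2,163),.02)
print("FL,FR,BL",FL,FR,BL,"w",np.linalg.norm(FL-FR),"l(~.27)",np.linalg.norm(BL-FL))
y=FL-FR;yaw1=np.arctan2(-y[0],y[1]);x=BL-FL;yaw2=np.arctan2(x[1],x[0]);print("yaw",np.degrees([yaw1,yaw2]))
yaw=(yaw1+2*yaw2)/3;X=np.array([np.cos(yaw),np.sin(yaw),0]);Y=np.array([-X[1],X[0],0])
pf=(FL+FR)/2;nest=pf+.15*X;print("nest",nest)
def rel(p):d=p-nest;return np.round([d@X,d@Y,d[2]],4)
b=onz("top",(294.9,215.3),.112);print("bottle",b,rel(b))
k,e=tri([ray("top",(336.3,213.5)),ray("scene",(246.4,205.8))]);print("knob",k,e,rel(k))
# catch candidates
c,e=tri([ray("top",(267.3,162)),ray("scene",(287.7,154))]);print("tab",c,e,rel(c))
np.savez("m.npz",nest=nest,yaw=yaw,bottle=b,knob=k)
for nm,off in(("tab expect",(.03,.071,.277)),("ram top",(0,0,.24)),("headFL",(-.037,.033,.23)),("headFR",(-.037,-.033,.23))):
    p=nest+off[0]*X+off[1]*Y+[0,0,off[2]];print(nm,proj("top",p),proj("scene",p))
E
```

```text
FL,FR,BL [ 0.46548095 -0.05199194  0.02      ] [ 0.4971947  -0.22040907  0.02      ] [ 0.72478142 -0.00322899  0.02      ] w 0.1713770438544711 l(~.27) 0.2638457158649626
yaw [10.66419242 10.65041511]
nest [ 0.62875157 -0.10846626  0.02      ]
bottle [ 0.53815077 -0.12138682  0.112     ] [-0.0914  0.0041  0.092 ]
knob [ 0.52844659 -0.22142805  0.30065194] [np.float64(0.0003944512589295409), np.float64(0.0003944512589294365)] [-0.1195 -0.0925  0.2807]
tab [ 0.67316768 -0.03732142  0.2975174 ] [np.float64(0.0032477359334436126), np.float64(0.003247735933443374)] [0.0568 0.0617 0.2775]
tab expect [265.92072196 173.26598999] [277.77528117 154.42937834]
ram top [292.60158187 180.20684933] [278.58135828 184.29619349]
headFL [283.94016617 195.72219144] [259.31216506 183.85257341]
headFR [306.54579083 190.80261688] [270.17241309 199.00190302]
```

```bash
cat >> h.py <<'E'
import os
m=np.load("m.npz");yaw=float(m["yaw"]);X=np.array([np.cos(yaw),np.sin(yaw),0]);Y=np.array([-X[1],X[0],0]);Z=np.array([0,0,1.])
nest=m["nest"] if "fixed" in m else m["nest"]-.0035*Y
W=lambda x,y,z:nest+x*X+y*Y+z*Z
def rel(p):d=np.asarray(p)-nest;return np.round([d@X,d@Y,d[2]],4)
def ori(deg,s=1):   # tool pointing deg below horizontal toward +X, closing along press Y
    a=np.radians(deg);z=np.cos(a)*X-np.sin(a)*Z;y=s*Y;return np.column_stack([np.cross(y,z),y,z])
def snap(n,f):
    i=r.camera_info(n);im=r.camera(n)[:,:,::-1].copy();np.savez(f"info_{f}.npz",**{k:np.array(i[k]) for k in("K","camera_from_world")})
    cv2.imwrite(f"raw_{f}.png",im);cv2.imwrite(f"pics/{f}.png",cv2.resize(im,(800,600),interpolation=2));return im
E
python3 - <<'E'
from h import *
for s in(1,-1):
  for nm,p,a in(("view",W(-.22,.006,.16),50),("push0",W(-.15,.006,.0105),50),("push1",W(-.022,0,.0105),50),("catch",W(.02,.068,.26),90),("catchend",W(.09,.068,.23),90),("knob",W(-.12,-.089,.262),90),("knobend",W(-.137,-.089,.094),90)):
    q=r.ik(p,ori(a,s));print(s,nm,None if q is None else np.round(q,0))
E
```

```text
1 view None
1 push0 None
1 push1 [ 56.  67. -66. 126. 133.  42.   4.]
1 catch [ -1.  32.   5.  80.  -3.  68. 105.]
1 catchend [  1.  40.  -0.  69.   0.  71. 101.]
1 knob [  7.  27.  21.  91. -10.  64. 131.]
1 knobend [ 22.  35.  -0. 105.   0.  40. 122.]
-1 view None
-1 push0 None
-1 push1 [ 46.  55. -44. 126. 157.  29. 152.]
-1 catch [-22.  37.  44.  80. -26.  73. -55.]
-1 catchend [-20.  46.  45.  70. -31.  76. -56.]
-1 knob [-15.  38.  65.  92. -36.  73. -24.]
-1 knobend [ -1.  40.  36. 105. -32.  45. -27.]
```

```bash
cat >> h.py <<'E'
def ori2(deg,yo,s=1):
    a=np.radians(deg);b=np.radians(yo);Xr=np.cos(b)*X+np.sin(b)*Y;z=np.cos(a)*Xr-np.sin(a)*Z;y=s*np.cross(Z,Xr);return np.column_stack([np.cross(y,z),y,z])
E
python3 - <<'E'
from h import *
for s in(1,-1):
  for yo in(-20,-10,0,10):
    for x in(-.15,-.12,-.09,-.06,-.022):
      print(s,yo,x,[a for a in range(40,91,5) if r.ik(W(x,.004,.0105),ori2(a,yo,s)) is not None])
for a in range(40,91,10): print(a,[ (yo,x) for x in(-.2,-.15) for yo in(-40,-20,0,20) if r.ik(W(x,.004,.15),ori2(a,yo,1)) is not None])
E
```

```text
1 -20 -0.15 [65, 70, 75, 80, 85, 90]
1 -20 -0.12 [60, 65, 70, 75, 80, 85, 90]
1 -20 -0.09 [55, 60, 65, 70, 75, 80, 85, 90]
1 -20 -0.06 [45, 50, 55, 60, 65, 70, 75, 80, 85, 90]
1 -20 -0.022 [40, 45, 50, 55, 60, 65, 70, 75, 80, 85, 90]
1 -10 -0.15 [65, 70, 75, 80, 85, 90]
1 -10 -0.12 [60, 65, 70, 75, 80, 85, 90]
1 -10 -0.09 [50, 55, 60, 65, 70, 75, 80, 85, 90]
1 -10 -0.06 [45, 50, 55, 60, 65, 70, 75, 80, 85, 90]
1 -10 -0.022 [40, 45, 50, 55, 60, 65, 70, 75, 80, 85, 90]
1 0 -0.15 [60, 65, 70, 75, 80, 85, 90]
1 0 -0.12 [55, 60, 65, 70, 75, 80, 85, 90]
1 0 -0.09 [45, 50, 55, 60, 65, 70, 75, 80, 85, 90]
1 0 -0.06 [40, 45, 50, 55, 60, 65, 70, 75, 80, 85, 90]
1 0 -0.022 [40, 45, 50, 55, 60, 65, 70, 75, 80, 85, 90]
1 10 -0.15 [55, 60, 65, 70, 75, 80, 85, 90]
1 10 -0.12 [45, 50, 55, 60, 65, 70, 75, 80, 85, 90]
1 10 -0.09 [40, 45, 50, 55, 60, 65, 70, 75, 80, 85, 90]
1 10 -0.06 [40, 45, 50, 55, 60, 65, 70, 75, 80, 85, 90]
1 10 -0.022 [40, 45, 50, 55, 60, 65, 70, 75, 80, 85, 90]
-1 -20 -0.15 [65, 70, 75, 80, 85, 90]
-1 -20 -0.12 [60, 65, 70, 75, 80, 85, 90]
-1 -20 -0.09 [55, 60, 65, 70, 75, 80, 8
[... 649 characters left out ...]
85, 90]
-1 10 -0.12 [45, 50, 55, 60, 65, 70, 75, 80, 85, 90]
-1 10 -0.09 [40, 45, 50, 55, 60, 65, 70, 75, 80, 85, 90]
-1 10 -0.06 [40, 45, 50, 55, 60, 65, 70, 75, 80, 85, 90]
-1 10 -0.022 [40, 45, 50, 55, 60, 65, 70, 75, 80, 85, 90]
40 [(20, -0.2), (20, -0.15)]
50 [(20, -0.2), (0, -0.15), (20, -0.15)]
60 [(0, -0.2), (20, -0.2), (-40, -0.15), (-20, -0.15), (0, -0.15), (20, -0.15)]
70 [(-40, -0.2), (-20, -0.2), (0, -0.2), (20, -0.2), (-40, -0.15), (-20, -0.15), (0, -0.15), (20, -0.15)]
80 [(-40, -0.2), (-20, -0.2), (0, -0.2), (20, -0.2), (-40, -0.15), (-20, -0.15), (0, -0.15), (20, -0.15)]
90 [(-40, -0.2), (-20, -0.2), (0, -0.2), (20, -0.2), (-40, -0.15), (-20, -0.15), (0, -0.15), (20, -0.15)]
```

```bash
python3 - <<'E'
from h import *
r.move_ptp(W(-.18,.0,.30),ori(75,1))
r.set_gripper(.25)
s=r.state();print(s["clock"],np.round(s["joint_positions"],0),s["gripper_width"],rel(s["tool_pos"]))
r.move_ptp(W(-.18,.0,.15),ori(68,1))
snap("wrist","w1");s=r.state();print(s["clock"],np.round(s["joint_positions"],0),rel(s["tool_pos"]))
E
```

```text
3.4667 [-22.  12.  51. 112. -24.  51. 142.] 0.24980752871781503 [-0.18 -0.    0.3 ]
4.5417 [ 31.  20. -11. 129. -32.  14. 152.] [-0.1792 -0.0004  0.1506]
```

View pics/w1.png

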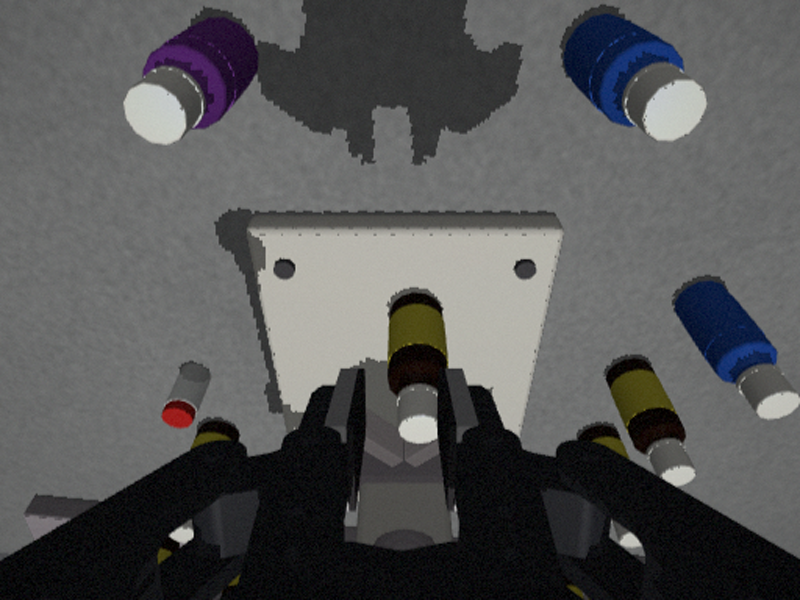

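The wrist view shows the plate's front edge from (248,232) to (563,232). The bottle's column is at about (414,295), and the V apex is near (405,465).

```bash
python3 - <<'E'
from h import *
I=dict(np.load("info_w1.npz"));f=800/512
g=lambda u,v,z:onz("",(u/f,v/f),z,I)
L=g(248,233,.02);R_=g(563,233,.02)
print("corners",L,R_,np.linalg.norm(L-R_)); # L is press right
y=R_-L;print("yaw",np.degrees(np.arctan2(-y[0],y[1])))
for nm,(u,v,z) in dict(apex=(405,467,.046),base=(416,293,.02),cap=(418,430,.112)).items(): p=g(u,v,z);print(nm,p,rel(p))
print("edge rel",rel(L),rel(R_))
n2=(L+R_)/2+.15*X;print("nest2",n2,rel(n2))
E
```

```text
corners [ 0.49952613 -0.22580421  0.02      ] [ 0.46708831 -0.05315652  0.02      ] 0.17566854481985653
yaw 10.640934150672603
apex [ 0.65945793 -0.10602264  0.046     ] [0.0306 0.0002 0.026 ]
base [ 0.52289555 -0.12532522  0.02      ] [-0.1071  0.0065  0.    ]
cap [ 0.53748671 -0.1233289   0.112     ] [-0.0924  0.0058  0.092 ]
edge rel [-0.1487 -0.0879  0.    ] [-0.1486  0.0877  0.    ]
nest2 [ 0.63072097 -0.11174613  0.02      ] [ 0.0013 -0.0001  0.    ]
```

```bash
python3 - <<'E'
from h import *
h=.0115
r.move_linear(W(-.148,.006,.06),ori(65),.15)
print(r.move_linear(W(-.148,.006,h),ori(65),.08,until_force=6))
r.move_linear(W(-.115,.006,h),ori(62),.08)
r.move_linear(W(-.09,.0045,h),ori(54),.05)
r.move_linear(W(-.065,.0025,h),ori(49),.05)
r.move_linear(W(-.045,.0,h),ori(48),.05)
s=r.state();print(s["clock"],s["wrist_force"],rel(s["tool_pos"]))
print(r.move_linear(W(-.01,0,h),ori(48),.02,until_force=4))
s=r.state();print(s["clock"],s["wrist_force"],rel(s["tool_pos"]))
snap("wrist","w2");snap("scene","s2")
a=cv2.imread("pics/w2.png");b=cv2.imread("raw_s2.png")[145:305,210:340]
cv2.imwrite("pics/c2.png",np.hstack([cv2.resize(a,(440,330)),cv2.resize(b,(268,330),interpolation=2)]))
E
```

```text
Traceback (most recent call last):
plant.IKError: the arm cannot follow that straight line within its joint ranges
```

```bash
cat > push.py <<'E'
from h import *
h=.0115
r.move_ptp(W(-.142,.006,.06),ori(68));print(np.round(r.state()["joint_positions"]))
def go(p,t,v=.06,**k):
    for d in range(0,20,2):
        try: 
            o=r.move_linear(p,ori(t+d),v,**k);print(rel(p),"tilt",t+d,o);return
        except r.IKError: pass
    raise SystemExit(f"stuck {rel(p)} {np.round(r.state()['joint_positions'])}")
go(W(-.142,.006,h),66,.08,until_force=6)
go(W(-.115,.006,h),62)
go(W(-.09,.0045,h),54)
go(W(-.065,.0025,h),49)
go(W(-.045,.0,h),48)
s=r.state();print(s["clock"],s["wrist_force"],rel(s["tool_pos"]))
go(W(-.01,0,h),48,.02,until_force=4)
s=r.state();print(s["clock"],s["wrist_force"],rel(s["tool_pos"]))
snap("wrist","w2");snap("scene","s2")
a=cv2.imread("pics/w2.png");b=cv2.imread("raw_s2.png")[145:305,210:340]
cv2.imwrite("pics/c2.png",np.hstack([cv2.resize(a,(440,330)),cv2.resize(b,(268,330),interpolation=2)]))
E
python3 push.py
```

```text
[ 60.  50. -66. 129.  91.  35.  30.]
[-0.142   0.006   0.0115] tilt 66 False
[-0.115   0.006   0.0115] tilt 62 False
[-0.09    0.0045  0.0115] tilt 54 False
[-0.065   0.0025  0.0115] tilt 49 False
[-0.045   0.      0.0115] tilt 48 False
9.375 [-0.04995598 -0.20308265  0.30141211] [-0.0446  0.0001  0.0116]
[-0.01   -0.      0.0115] tilt 48 True
10.6083 [0.20660335 0.08591371 0.93307462] [-0.0191  0.0007  0.0106]
```

View pics/c2.png

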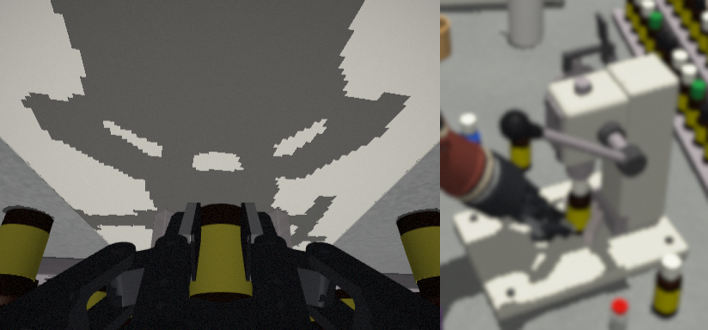

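The bottle is upright and cradled between the fingers under the chuck. I'll confirm it is seated with a second, firmer nudge, then back off and look from the front.

```bash
python3 - <<'E'
from h import *
print(r.move_linear(W(-.01,0,.0115),ori(48),.015,until_force=8))
s=r.state();print(s["clock"],s["wrist_force"],rel(s["tool_pos"]))
for p,t in((W(-.07,0,.014),52),(W(-.10,0,.05),60),(W(-.13,0,.12),66)):
    try:r.move_linear(p,ori(t),.12)
    except r.IKError: r.move_ptp(p,ori(t))
s=r.state();print(s["clock"],rel(s["tool_pos"]),np.round(s["joint_positions"]))
snap("wrist","w3")
E
```

```text
True
11.0917 [-1.36326866 -0.99391753  2.16539228] [-0.0182  0.0013  0.009 ]
13.0 [-0.1306 -0.      0.1188] [ 63.  42. -68. 126.  76.  31.  44.]
```

View pics/w3.png

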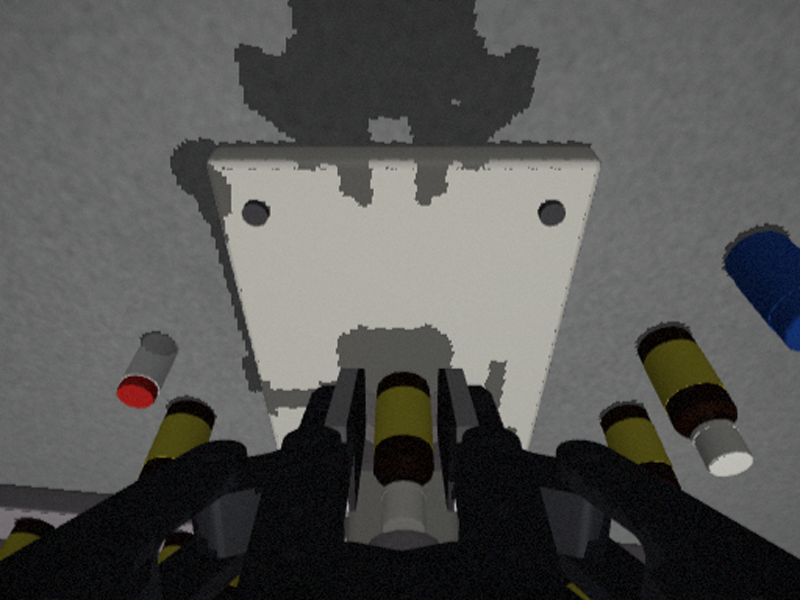

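The bottle stands with its base front at (404,374). I'll compare that with where a seated bottle would project.

```bash
python3 - <<'E'
from h import *
I=dict(np.load("info_w3.npz"));f=800/512
for dx in(-.008,-.004,0):print(dx,proj("",W(-.0165+dx,0,.0),I)*f)
print(rel(onz("",(404/f,374/f),.02,I)),"edge",rel(onz("",(212/f,166/f),.02,I)),rel(onz("",(598/f,166/f),.02,I)))
a=cv2.imread("raw_w3.png");g=cv2.cvtColor(a,cv2.COLOR_BGR2HSV)
print([tuple(a[v,258]) for v in range(230,246)])
E
```

```text
-0.008 [403.87394912 361.14919024]
-0.004 [403.85573897 365.81811029]
0 [403.83781868 370.41271134]
[-0.0133  0.0001 -0.    ] edge [-0.1488 -0.0863 -0.    ] [-0.1486  0.0866 -0.    ]
[(np.uint8(81), np.uint8(86), np.uint8(87)), (np.uint8(81), np.uint8(84), np.uint8(84)), (np.uint8(81), np.uint8(85), np.uint8(83)), (np.uint8(82), np.uint8(85), np.uint8(83)), (np.uint8(76), np.uint8(82), np.uint8(81)), (np.uint8(80), np.uint8(83), np.uint8(83)), (np.uint8(77), np.uint8(80), np.uint8(80)), (np.uint8(65), np.uint8(69), np.uint8(70)), (np.uint8(16), np.uint8(20), np.uint8(25)), (np.uint8(0), np.uint8(0), np.uint8(6)), (np.uint8(6), np.uint8(9), np.uint8(14)), (np.uint8(0), np.uint8(0), np.uint8(4)), (np.uint8(1), np.uint8(5), np.uint8(9)), (np.uint8(0), np.uint8(6), np.uint8(6)), (np.uint8(2), np.uint8(10), np.uint8(14)), (np.uint8(12), np.uint8(17), np.uint8(22))]
```

```bash
python3 - <<'E'
from h import *
try:r.move_linear(W(-.14,.03,.36),ori(75),.2)
except r.IKError:
    print("ptp");r.move_ptp(W(-.14,.03,.36),ori(75))
r.set_gripper(0)
r.move_ptp(W(-.05,.07,.37),ori(90,-1))
s=r.state();print(s["clock"],np.round(s["joint_positions"]),rel(s["tool_pos"]))
snap("wrist","w4");I=dict(np.load("info_w4.npz"));T=I["camera_from_world"];print(rel(-T[:3,:3].T@T[:3,3]))
for p in((.055,.068,.277),(.065,.068,.22),(-.037,.033,.23)):print(p,proj("",W(*p),I)*800/512)
E
```

```text
17.3167 [ 16.  23. -20.  79.   8.  80. -84.] [-0.0501  0.0698  0.3699]
[0.0181 0.0682 0.5124]
(0.055, 0.068, 0.277) [400.52125515  64.73641629]
(0.065, 0.068, 0.22) [400.43226186  62.45308767]
(-0.037, 0.033, 0.23) [464.84832061 262.63651804]
```

View pics/w4.png

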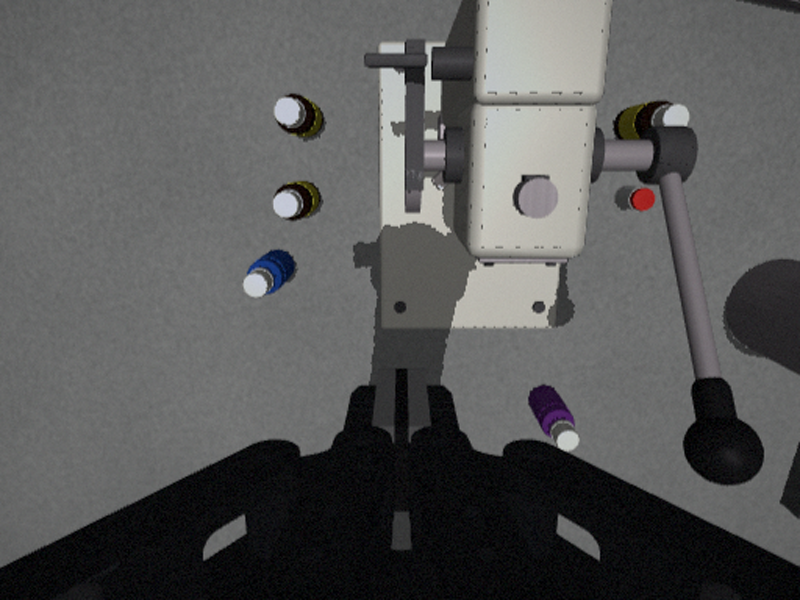

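The wrist view shows the catch tab edge-on at (365–427, 60). The hook arm runs forward from it along columns 405–425, and will rise as the catch turns. The knob is at (724,450). So I'll push on the left part of the tab only, with the fingers thin across y, to let the arm rise alongside.

```bash
python3 - <<'E'
from h import *
I=dict(np.load("info_w4.npz"));f=800/512
for nm,u,v,z in(("tabL",365,60,.297),("tabR",427,60,.297),("armL",405,150,.24),("armR",425,150,.24),("knob",724,450,.3025)):print(nm,rel(onz("",(u/f,v/f),z,I)))
O=min((ori2(90,yo) for yo in(-90,90)),key=lambda O:(lambda q:9e9 if q is None else abs(np.array(q)-r.state()["joint_positions"]).max())(r.ik(W(.0,.082,.33),O)))
H=np.array([.066,.2205]);y=.082
def tcp(ph,rho=.042,lead=.0145):
    t=np.array([np.sin(ph),np.cos(ph)]);n=np.array([-t[1],t[0]]);c=H+rho*t+.0025*n;return W(c[0]-lead,y,c[1])
r.move_ptp(W(.0,y,.33),O)
p=W(.015,y,.262);r.move_linear(p,O,.12)
r.move_linear(tcp(-.15),O,.08)
s=r.state();print(s["clock"],rel(s["tool_pos"]),s["wrist_force"])
for ph in np.arange(0,1.11,.15):r.move_linear(tcp(ph),O,.08)
s=r.state();print(s["clock"],rel(s["tool_pos"]),s["wrist_force"])
print(r.move_linear(tcp(1.28),O,.03,until_force=8))
s=r.state();print(s["clock"],rel(s["tool_pos"]),s["wrist_force"])
snap("top","t5");snap("scene","s5")
a=cv2.imread("raw_t5.png")[135:250,245:350];b=cv2.imread("raw_s5.png")[125:285,210:340]
cv2.imwrite("pics/c5.png",np.hstack([cv2.resize(a,(400,438),interpolation=2),cv2.resize(b,(356,438),interpolation=2)]))
E
```

```text
tabL [0.0568 0.0826 0.277 ]
tabR [0.0568 0.0571 0.277 ]
armL [0.0221 0.0656 0.22  ]
armR [0.0221 0.0549 0.22  ]
knob [-0.1205 -0.091   0.2825]
19.6667 [0.0427 0.0818 0.262 ] [-0.83926849 -0.11089764 -0.23816763]
21.6667 [0.0868 0.0823 0.2429] [0.3883339  0.4751023  0.14548529]
False
22.1417 [0.0909 0.0821 0.2344] [ 1.23169717 -0.37957279 -0.12063561]
```

View pics/c5.png

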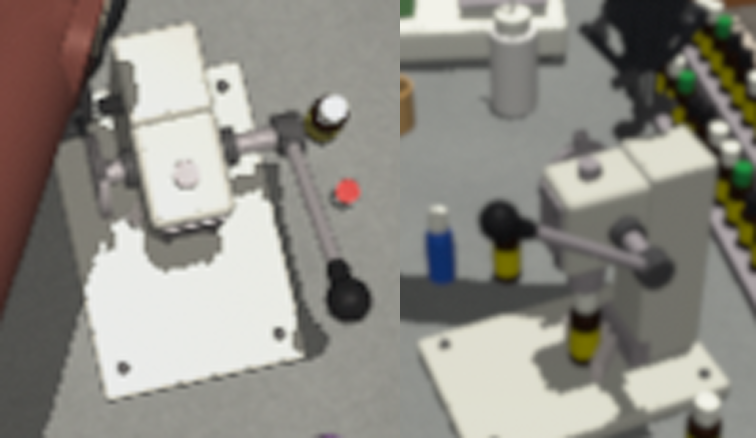

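The gripper blocks the view of the catch, so I'll lift off and look from the earlier pose.

```bash
python3 - <<'E'
from h import *
O=r.state()["eef_rot"]
r.move_linear(W(.085,.085,.33),O,.2)
r.move_ptp(W(-.05,.07,.37),ori(90,-1))
print(r.state()["clock"]);snap("wrist","w6")
E
```

```text
24.1917
```

View pics/w6.png

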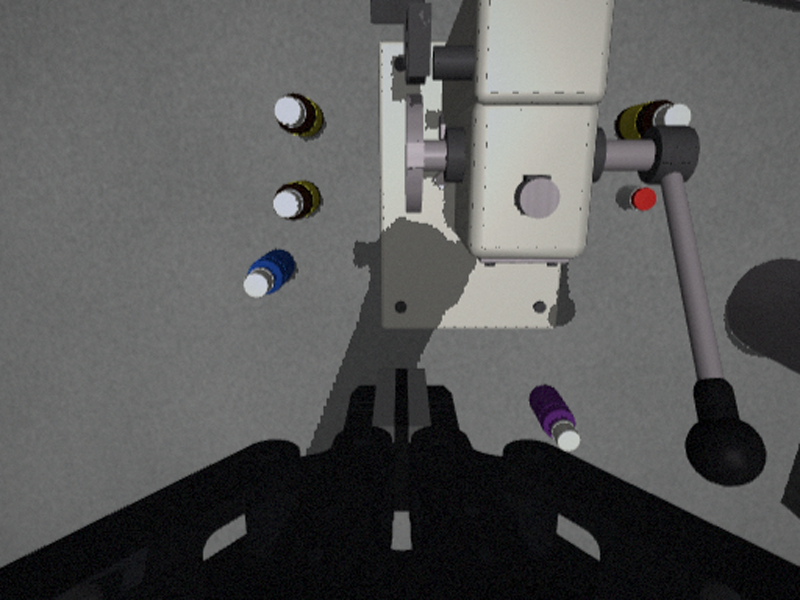

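The catch is flipped: the hook arm stands up and the tab has gone back behind, so the locking disc is clear. The knob is unchanged at (726,450). Now I'll grip it and pull the lever along its arc.

```bash
cat > lev.py <<'E'
from h import *
O=ori(90,-1);gy=-.0905
def tcp(th):
    a=np.radians(35)-th;return W(.0188-.17*np.cos(a),gy,.185+.17*np.sin(a)-.021)
r.set_gripper(1)
r.move_ptp(tcp(0)+.1*Z,O)
print([r.ik(tcp(t),O) is not None for t in(0,.35,.7,1.05)])
print("touch",r.move_linear(tcp(0),O,.12,until_force=10))
r.set_gripper(0)
s=r.state();print(s["clock"],rel(s["tool_pos"]),s["gripper_width"],s["finger_force"],s["wrist_force"])
if .25<s["gripper_width"]<.55:
    for t in np.arange(.1,1.01,.1):
        r.move_linear(tcp(t),O,.07)
    s=r.state();print(s["clock"],rel(s["tool_pos"]),rel(tcp(1.)),s["gripper_width"],s["wrist_force"])
    print(r.move_linear(tcp(1.1),O,.03,until_force=15))
    s=r.state();print(s["clock"],rel(s["tool_pos"]),s["gripper_width"],s["finger_force"],s["wrist_force"])
snap("scene","s7");snap("top","t7")
b=cv2.imread("raw_s7.png")[125:305,200:360];a=cv2.imread("raw_t7.png")[135:250,245:350]
cv2.imwrite("pics/c7.png",np.hstack([cv2.resize(a,(380,416),interpolation=2),cv2.resize(b,(370,416),interpolation=2)]))
E
python3 lev.py
```

```text
[True, True, True, True]
touch False
27.2917 [-0.1206 -0.0879  0.2622] 0.3707625457535809 58.774781227111816 [-2.68352425  4.28907541  5.46763735]
31.2083 [-0.136  -0.0879  0.1006] [-0.1385 -0.0905  0.0995] 0.3666261743205232 [0.5612915  6.7088124  9.16993096]
False
31.925 [-0.1283 -0.0879  0.0858] 0.36409320514074855 67.88485407829285 [-0.52102978  7.52555027  9.72437258]
```

View pics/c7.png

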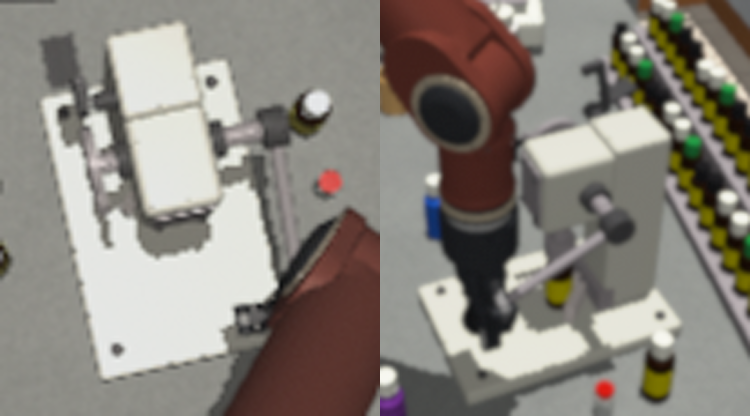

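The lever is down and the gripper holds the knob, with the bottle under the ram. In the scene crop the rod runs from (605,235) to (515,295). I'll check the lever angle from the rod's slope and probe for the stop.

```bash
python3 - <<'E'
from h import *
def rod(th,d):a=np.radians(35)-th;return W(.0188-d*np.cos(a),-.089,.185+d*np.sin(a))
for th in(.85,.95,1.05,1.15):print(th,[np.round((proj("scene",rod(th,d))-[200,125])*[370/160,416/180]+[380,0],0).tolist() for d in(.03,.06,.09,.12)])
b=cv2.imread("raw_s7.png");
# brightness-based rod ridge per column
for u in range(262,292,4):
    col=b[215:262,u].astype(int).sum(1);print(u,round((u-200)*370/160+380),[ (round((v+215-125)*416/180),int(c)) for v,c in enumerate(col)][4:40:2])
s=r.state()
print(r.move_linear(s["tool_pos"]-.004*Z,s["eef_rot"],.02,until_force=10))
s=r.state();print(s["clock"],rel(s["tool_pos"]),s["gripper_width"],s["finger_force"],s["wrist_force"])
E
```

```text
0.85 [[590.0, 238.0], [564.0, 251.0], [537.0, 264.0], [510.0, 277.0]]
0.95 [[590.0, 240.0], [565.0, 255.0], [539.0, 269.0], [514.0, 284.0]]
1.05 [[591.0, 242.0], [567.0, 258.0], [542.0, 274.0], [518.0, 291.0]]
1.15 [[592.0, 243.0], [569.0, 261.0], [546.0, 279.0], [523.0, 296.0]]
262 523 [(217, 463), (222, 460), (226, 458), (231, 456), (236, 457), (240, 455), (245, 448), (250, 455), (254, 542), (259, 667), (263, 680), (268, 646), (273, 429), (277, 508), (282, 539), (287, 476), (291, 369), (296, 316)]
266 533 [(217, 265), (222, 301), (226, 411), (231, 459), (236, 461), (240, 461), (245, 461), (250, 492), (254, 640), (259, 680), (263, 673), (268, 536), (273, 409), (277, 491), (282, 453), (287, 363), (291, 331), (296, 333)]
270 542 [(217, 310), (222, 312), (226, 323), (231, 381), (236, 394), (240, 391), (245, 390), (250, 473), (254, 597), (259, 653), (263, 606), (268, 487), (273, 487), (277, 412), (282, 321), (287, 342), (291, 309), (296, 304)]
274 551 [(217, 348), (222, 349), (226, 344), (231, 294), (236, 249), (240, 259), (245, 269), (250, 264), (254, 263), (259, 301), (263, 437), (268
[... 391 characters left out ...]
277), (250, 395), (254, 483), (259, 411), (263, 240), (268, 105), (273, 127), (277, 193), (282, 252), (287, 266), (291, 299), (296, 334)]
286 579 [(217, 348), (222, 359), (226, 434), (231, 447), (236, 462), (240, 554), (245, 521), (250, 478), (254, 368), (259, 263), (263, 242), (268, 229), (273, 273), (277, 288), (282, 332), (287, 355), (291, 346), (296, 331)]
290 588 [(217, 334), (222, 293), (226, 284), (231, 289), (236, 357), (240, 475), (245, 450), (250, 325), (254, 279), (259, 279), (263, 275), (268, 263), (273, 250), (277, 241), (282, 229), (287, 229), (291, 230), (296, 262)]
True
32.25 [-0.1281 -0.0878  0.0857] 0.36535443374056126 67.78044819831848 [-2.09756881  1.74529187  8.0900262 ]
```

```bash
python3 - <<'E'
from h import *
s=r.state();O=s["eef_rot"]
r.move_linear(s["tool_pos"]-.004*Z,O,.01);r.sleep(.3)
s=r.state();print(s["clock"],rel(s["tool_pos"]),s["gripper_width"],s["finger_force"],s["wrist_force"])
snap("scene","s8")
b=cv2.imread("raw_s8.png")
g=b.astype(int).sum(2)
for u in(262,266,274,278,282,290):
    c=g[228:250,u];print(u,round((u-200)*370/160+380),round((228+int(np.argmax(c))-125)*416/180))
E
```

```text
32.9917 [-0.1279 -0.0879  0.0852] 0.3652014320575654 68.61114621162415 [-6.63159948  5.52913874 19.39084803]
262 523 263
266 533 261
274 551 268
278 560 261
282 570 254
290 588 243
```

The tool moved only 0.5 mm for a 4 mm command and the force rose to 19 N, so the lever is at its stop with the knob firmly held.

```bash
python3 -c "
from plant import r
print(r.close_job())"
```

```text
the job is handed in; nothing more can be done
None
```

I handed the job in at about 33 s: the bottle is home in the V, the catch is flipped back, and the gripper is holding the lever at its stop. I didn't measure the cap depth; I take the cap to be home because the lever reached its stop. The hand-in returned no verdict.

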